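# Load bisque beads into the rinsing basket and hold it over the basin

## Robot

A 6-joint arm with a two-finger parallel gripper is mounted at the origin on the work surface. World frame = base frame: x ahead of the robot, y to its left, z up, the work surface at z = 0. Lengths are in m, angles in rad, forces in N, time in s.
With the tool pointing down it reaches from about 0.4 to 0.825 m from the base axis. Payload 7 kg.
Tool frame: the origin (TCP) lies on the centre line of the jaws, within the pads' length; the fingertips stand 22 mm ahead of it and the grasp point (between the pads) lies 3 mm ahead of it; z points along the fingers, y is the line along which they close (so a half turn about z gives the same grasp; the last joint's range is limited). The gripper opens to 88 mm and grips with 3 to 60 N. Pads are 19 mm wide; open, the fingers measure 130 mm over their backs; the gripper's body (78 mm by 193 mm) begins 47 mm behind the grasp point.
Start: joints at [1.533, 0.359, 0.012, 0, -1.224, -0.288], TCP at [0.216, 0.639, 0.249] pointing down, gripper open.
Joint ranges: [-3.07, 3.07], [-1.43, 2.12], [-1.02, 1.25], [-3.03, 1.67], [-3.05, -0], [-3.03, 3.03]. Speed limits (rad/s): [2.39, 2.39, 3.01, 3.14, 3.14, 3.14].

## Interface

Orientations are given as [roll, pitch, yaw] about the fixed x, y, z axes, in that order (R = Rz(yaw) Ry(pitch) Rx(roll)).
In Python, from station import monitor, viewer, order gives the robot as it stands. The module is installed in compiled form; this text tells all that it offers.
- The arm moves only by the tool servo_tool, never from a script. Its argument "targets" is a list of rows, each an object with "angular": the turn, a rotation vector about the tool's x, y, z in degrees, a list of three; "xyz": the shift along the tool's x, y, z in cm, a list of three; "claw": the finger opening in cm, from 0 to 8.76. A call has 1 to 20 rows; each row shifts and turns the commanded pose from where the row before left it, along the tool's axes as they then stand; what a row does not reach is not made up. A row lasts 1/10 s, in which the tool goes at most 50 mm and 8.59 degrees, less where a joint would pass 70% of its speed; a pose out of reach is approached as far as the arm can. A call is refused whole if a number of a shift passes 5 or a number of a turn 8.59, either way. A call with a gripper value outside its range is refused whole. The fingers move at their own pace and stop on an object; "force" is the grip in N (left out, the last holds). Time passes only in rows, so rows that do not move let the fingers close. It gives the time, the measured TCP pose, the force, the opening and the grip force at its end, in the units of the state.
- monitor.get_state(): the state, without advancing time (a new reading comes with each control period).
- viewer.grab_frame(name): name is "side" or "top" or "wrist"; returns a dict with "color" (420x560x3 uint8, blue, green, red), "fovy" (degrees; the focal length in pixels is half the picture's height over the tangent of half this angle, whatever the lens; pixels are square), "cx", "cy" (the principal point, pixels), "R" (3x3) and "t" (3): a world point X has camera coordinates R X + t. Camera axes: x right, y down, z forward; pixel columns grow to the right and rows downward; lengths in m; the calibration is good to about 2 mm. The wrist camera is an equidistant fisheye: a pixel r from the principal point sees the ray r / f radians off the axis. A picture is of the moment at which its call begins. There is no depth.
- order.job_done(): hands the job in; it is judged then, once.
The state is a dict: "t": time; "q": joint angles; "qd": joint speeds; "joint_efforts": joint torques, N m; "eef_pos": TCP position; "ee_rot": TCP orientation; "force": force on the tool from outside, world axes, zero at the start; "moment": the same for the moment, N m; "width": finger opening in m; "gripper_force": force on a finger pad.
Only numpy, scipy, OpenCV 4.12 (cv2) and the standard library are available. Lean on these libraries where they do the work, as an engineer would, in place of code of your own. Each camera call takes 0.05 s, during which the arm holds its last target. There are 200 camera calls.

## Task

Pour all six terracotta beads from the teal cup into the wire rinsing basket while the basket stands on the bench, then stand the empty cup upright on the bench again and let go of it. Next lift the basket by the red grip of its handle and finish your program while still holding it: still, level and over the middle of the empty white basin, with its underside about 5 cm above the basin's rim and all the beads in it, ready to be sprayed off. Do not tip the basket on the way, touch the basin with it or put it down, and leave the figure, the pot, the brushes and the tools where they lie.

Things in the scene. Friction and masses are not known exactly. Their poses are not given: they have to be found in the camera images.
- cup: teal straight-sided plastic cup, open at the top, no handle: 64 mm outside diameter, 85 mm tall, wall 3 mm, floor 4 mm, about 90 g; it holds the six beads at the start (filled to about 35 mm; smooth, the beads slip easily in it). Origin at the centre of its underside, z along its axis towards the mouth. The round wall may be gripped from above or tilted at any yaw.
- cup_rim (a point): centre of the cup's mouth, on its axis, 85 mm above its underside
- basket: loose open wire basket, 170 (x) by 140 (y) mm, walls 60 mm high, 3 mm thick, no gaps a bead fits through; 0.25 to 0.4 kg, balanced under its grip. Origin: centre of its underside, z up. A rigid handle arch stands across its middle (plane x = 0): 6 mm rods rise from the middle of both long sides (y = +-69 mm), lean in above 80 mm to the grip; top at 114 mm. Beads may lie in either half
- basket_grip (a point): centre of the basket's red wooden grip, a bar 70 mm long (along the basket's y), 16 mm wide (along its x), 20 mm high, centred 104 mm above the basket's underside, over the centre of the basket; grip it from above, fingers closing along the basket's x
- basin: empty round white plastic wash basin with a blue rim, fixed to the bench: 308 mm across the rim, 290 mm inside, 92 mm tall, narrowing to 230 mm at the bottom. Origin at the centre of its underside, z up
- bead0: one of six round terracotta beads, 20 mm ball with a dark thread hole, 10 g; origin at its centre
- bead1: one of six round terracotta beads, 20 mm ball with a dark thread hole, 10 g; origin at its centre
- bead2: one of six round terracotta beads, 20 mm ball with a dark thread hole, 10 g; origin at its centre
- bead3: one of six round terracotta beads, 20 mm ball with a dark thread hole, 10 g; origin at its centre
- bead4: one of six round terracotta beads, 20 mm ball with a dark thread hole, 10 g; origin at its centre
- bead5: one of six round terracotta beads, 20 mm ball with a dark thread hole, 10 g; origin at its centre
- figurine: small brown clay figure standing on a round base, 93 mm tall, 48 mm across; a bystander, to be left alone
- ink_pot: small amber glass pot with a black cap, 46 mm across, 55 mm tall; a bystander, to be left alone
- brush_teal: thin paint brush with a teal handle, lying flat, about 210 mm long, 10 mm thick, handle towards its -x; a bystander, to be left alone
- brush_mop: thick mop brush with a pale wooden handle and white hair, lying flat, about 210 mm long, 18 mm thick, handle towards its -x; a bystander, to be left alone
- wood_rib: flat wooden rib (strip) 30 x 200 x 8 mm, lying along its y; a bystander, to be left alone
- modelling_tool: modelling knife, dark wooden handle and thin steel blade, lying along its x, about 170 mm long, 10 mm thick; a bystander, to be left alone
Mind the look-alikes: they are no part of the job. What is shaped like the basket but pink is not meant.

How it is judged:
On the way, in this order (a step that is already met when the one before it is completed fails the run):
1. all six beads lie in the basket, the basket stands on the bench and the emptied cup is still held up in the gripper (x of bead0 in the frame of basket between -0.085 and 0.085 m and y of bead0 in the frame of basket between -0.07 and 0.07 m and z of bead0 in the frame of basket between 0 and 0.06 m and x of bead1 in the frame of basket between -0.085 and 0.085 m and y of bead1 in the frame of basket between -0.07 and 0.07 m and z of bead1 in the frame of basket between 0 and 0.06 m and x of bead2 in the frame of basket between -0.085 and 0.085 m and y of bead2 in the frame of basket between -0.07 and 0.07 m and z of bead2 in the frame of basket between 0 and 0.06 m and x of bead3 in the frame of basket between -0.085 and 0.085 m and y of bead3 in the frame of basket between -0.07 and 0.07 m and z of bead3 in the frame of basket between 0 and 0.06 m and x of bead4 in the frame of basket between -0.085 and 0.085 m and y of bead4 in the frame of basket between -0.07 and 0.07 m and z of bead4 in the frame of basket between 0 and 0.06 m and x of bead5 in the frame of basket between -0.085 and 0.085 m and y of bead5 in the frame of basket between -0.07 and 0.07 m and z of bead5 in the frame of basket between 0 and 0.06 m and contact force between cup and the fingers above 0.5 N and height (world z) of cup above 0.03 m and height (world z) of basket below 0.004 m), for 0.2 s.
2. the cup stands upright on the bench, let go (height (world z) of cup below 0.004 m and angle between cup's own z axis and vertical below 0.1 rad and contact force between cup and the arm below 0.1 N and contact force between cup and the fingers below 0.1 N and linear speed of cup below 0.03 m/s), for 0.2 s.
At the end, for the whole second after the job is handed in: Held in the fingers alone, the basket is still, level within 5 degrees, centred within 35 mm over the basin, its underside 15 to 100 mm above the rim (107 to 192 mm above the bench), all six beads in it; the cup stands upright on the bench, let go (all of step 2 and x of bead0 in the frame of basket between -0.085 and 0.085 m and y of bead0 in the frame of basket between -0.07 and 0.07 m and z of bead0 in the frame of basket between 0 and 0.06 m and x of bead1 in the frame of basket between -0.085 and 0.085 m and y of bead1 in the frame of basket between -0.07 and 0.07 m and z of bead1 in the frame of basket between 0 and 0.06 m and x of bead2 in the frame of basket between -0.085 and 0.085 m and y of bead2 in the frame of basket between -0.07 and 0.07 m and z of bead2 in the frame of basket between 0 and 0.06 m and x of bead3 in the frame of basket between -0.085 and 0.085 m and y of bead3 in the frame of basket between -0.07 and 0.07 m and z of bead3 in the frame of basket between 0 and 0.06 m and x of bead4 in the frame of basket between -0.085 and 0.085 m and y of bead4 in the frame of basket between -0.07 and 0.07 m and z of bead4 in the frame of basket between 0 and 0.06 m and x of bead5 in the frame of basket between -0.085 and 0.085 m and y of bead5 in the frame of basket between -0.07 and 0.07 m and z of bead5 in the frame of basket between 0 and 0.06 m and height (world z) of basket between 0.107 and 0.192 m and horizontal distance between basket and basin below 0.035 m and angle between basket's own z axis and vertical below 0.09 rad and linear speed of basket below 0.02 m/s and angular speed of basket below 0.1 rad/s and contact force between basket and the fingers above 1 N and contact force between basket and basin below 0.05 N and contact force between basket and cup below 0.05 N); the arm keeps its last pose, push and grip.
It fails at once if the basket is tipped by more than 20 degrees (angle between basket's own z axis and vertical above 0.35 rad).
It fails at once if the basket touches the basin (contact force between basket and basin above 0.5 N).
It fails at once if the figure, the pot, a brush or a tool is moved more than 30 mm (distance of any of figurine, ink_pot, brush_teal, brush_mop, wood_rib, modelling_tool from where it was at the start of the episode above 0.03 m).
It also fails if it takes over 72 s, if anything falls off the work surface, if the arm or the gripper's body presses on something with over 40 N, if the wrist force passes 120 N, or if a joint passes its speed limit or range.

## Working session

There is one attempt and no reset: what is moved stays moved. The work goes in short steps, Python scripts to look and compute and a tool call to move; the robot and the scene stay as the last step left them, time stands still between calls to the robot, and variables do not carry over. Pictures are saved under pics/ and viewed, at most 10 in all, crops included, and the job is handed in when it is done.

Besides the shell and the picture viewer there is one more tool, called as name([rows], argument=value, ...), one row to a line, values as JSON. servo_tool: Moves the arm, as the interface text tells. Its arguments: {"type":"object","properties":{"targets":{"type":"array"},"force":{"type":"number"}},"required":["targets"]}

```bash
mkdir -p pics; cat > h.py <<'E'
import numpy as np, cv2
from station import monitor, viewer, order
from scipy.spatial.transform import Rotation as Ro
def grab(n,save=None):
    f=viewer.grab_frame(n)
    if save: cv2.imwrite('pics/'+save+'.png',f['color'])
    return f
def ray(f,u,v,fish=False):
    h=f['color'].shape[0]; fl=h/2/np.tan(np.radians(f['fovy'])/2)
    x,y=(u-f['cx'])/fl,(v-f['cy'])/fl
    if fish:
        r=np.hypot(x,y); s=np.sin(r)/r if r>1e-9 else 1; d=np.array([x*s,y*s,np.cos(r)])
    else: d=np.array([x,y,1.])
    R=np.array(f['R']);t=np.array(f['t'])
    return -R.T@t, R.T@d/np.linalg.norm(d)
def plane(f,u,v,z,fish=False):
    o,d=ray(f,u,v,fish); return o+d*(z-o[2])/d[2]
def proj(f,X,fish=False):
    h=f['color'].shape[0]; fl=h/2/np.tan(np.radians(f['fovy'])/2)
    c=np.array(f['R'])@np.array(X)+np.array(f['t'])
    if fish:
        r=np.hypot(c[0],c[1]); a=np.arctan2(r,c[2]); return f['cx']+fl*a*c[0]/r, f['cy']+fl*a*c[1]/r
    return f['cx']+fl*c[0]/c[2], f['cy']+fl*c[1]/c[2]
E
python3 - <<'E'
from h import *
import pickle
F={n:grab(n,n+'0') for n in('side','top','wrist')}
pickle.dump(F,open('F0.pkl','wb'))
s=monitor.get_state();print({k:np.round(v,3).tolist() for k,v in s.items()})
for n,f in F.items(): print(n,f['fovy'],f['cx'],f['cy'],np.round(-np.array(f['R']).T@f['t'],3),np.round(np.array(f['R']),2).tolist())
cv2.imwrite('pics/both0.png',np.hstack([cv2.resize(F[n]['color'],(400,300)) for n in('side','wrist')]))
E
```

```text
{'t': 0.15, 'q': [1.533, 0.359, 0.011, -0.0, -1.224, -0.288], 'qd': [-0.0, -0.003, 0.002, 0.003, 0.001, 0.001], 'joint_efforts': [-0.0, -58.327, 29.329, 7.001, 0.009, -0.0], 'eef_pos': [0.216, 0.639, 0.248], 'ee_rot': [3.14, -0.0, -0.326], 'force': [-0.033, -0.641, -0.515], 'moment': [0.034, -0.033, -0.01], 'gripper_force': 0.0, 'width': 0.088}
side 44.93194753389788 273.3891290172086 213.0082561744955 [0.444 1.288 1.316] [[-1.0, -0.07, 0.0], [-0.05, 0.68, -0.73], [0.05, -0.73, -0.68]]
top 43.16891144557561 290.8380656819944 206.69684725126288 [ 0.365 -0.014  1.643] [[0.01, -1.0, -0.01], [-1.0, -0.0, -0.1], [0.1, 0.01, -0.99]]
wrist 65.70646984690485 277.27278685200525 205.19865540665262 [0.28  0.617 0.382] [[-0.32, -0.95, 0.0], [-0.92, 0.31, 0.25], [-0.24, 0.08, -0.97]]
```

View pics/top0.png

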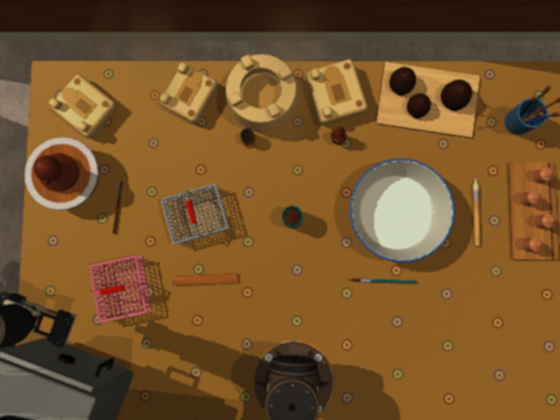

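View pics/side0.png

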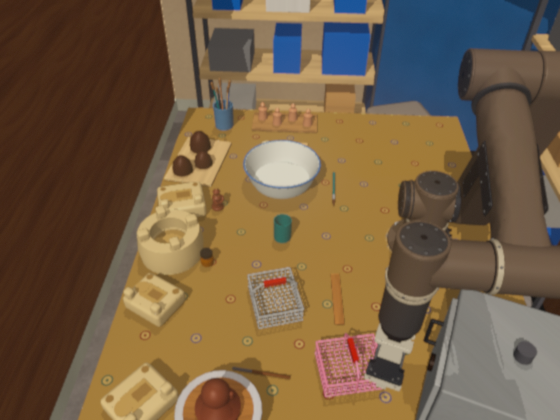

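The top view shows these candidates:
- **Basket:** the silver one with its red grip at (191,212). The pink look-alike is at (112,290).
- **Cup:** the teal one at (291,217). The dark-blue brush holder at (525,115) is not it.
- **Basin:** the white one with the blue rim at (402,212). The white plate at (62,173) is not it.

The side view agrees: basket grip (275,283), cup (283,229), basin (282,170). By the description I choose the silver basket and the teal cup, and check them in one crop.

```bash
python3 - <<'E'
from h import *
import pickle
F=pickle.load(open('F0.pkl','rb'))
def tri(a,ua,b,ub):
    o1,d1=ray(F[a],*ua);o2,d2=ray(F[b],*ub)
    k=np.linalg.lstsq(np.c_[d1,-d2],o2-o1,rcond=None)[0]
    p,q=o1+k[0]*d1,o2+k[1]*d2; return (p+q)/2,np.linalg.norm(p-q)
def hsv(n): return cv2.cvtColor(F[n]['color'],cv2.COLOR_BGR2HSV)
def blob(n,lo,hi,box):
    m=cv2.inRange(hsv(n),lo,hi); x0,y0,x1,y1=box; k=np.zeros_like(m);k[y0:y1,x0:x1]=m[y0:y1,x0:x1]
    k=cv2.morphologyEx(k,cv2.MORPH_CLOSE,np.ones((3,3)))
    c=max(cv2.findContours(k,0,1)[0],key=cv2.contourArea); return c
red=((0,180,120),(6,255,255))
g={}
for n,b in(('top',(165,185,225,245)),('side',(250,270,305,300))):
    c=blob(n,*red,b); g[n]=cv2.minAreaRect(c); print('grip',n,g[n],cv2.contourArea(c))
print('grip tri',tri('top',g['top'][0],'side',g['side'][0]))
bx=cv2.boxPoints(g['top']); print('grip corners',[plane(F['top'],*p,.114).round(3).tolist() for p in bx])
print('grip@.112',plane(F['top'],*g['top'][0],.112))
teal=((75,60,20),(100,255,255))
for n,b in(('top',(275,200,310,232)),('side',(265,205,300,248))):
    c=blob(n,*teal,b); e=cv2.fitEllipse(c); print('cup',n,cv2.boundingRect(c),e)
    g[n]=e[0]
# basin blue rim
for n,b in (('top',(340,150,465,270)),('side',(235,135,330,205))):
    m=cv2.inRange(hsv(n),(100,70,40),(130,255,255)); k=np.zeros_like(m);x0,y0,x1,y1=b;k[y0:y1,x0:x1]=m[y0:y1,x0:x1]
    pts=np.argwhere(k)[:,::-1].astype(np.float32)
    W=np.array([plane(F[n],*p,.092)[:2] for p in pts])
    A=np.c_[2*W,np.ones(len(W))]; s=np.linalg.lstsq(A,(W**2).sum(1),rcond=None)[0]
    print('basin',n,s[:2],np.sqrt(s[2]+s[0]**2+s[1]**2),len(W))
a=F['top']['color'][165:265,140:340]; b=F['side']['color'][190:340,225:345]
cv2.imwrite('pics/crop.png',np.hstack([cv2.resize(a,(480,240),interpolation=2),cv2.resize(b,(192,240),interpolation=2)]))
E
```

```text
grip top ((190.19998168945312, 211.6000213623047), (22.76839828491211, 5.0596442222595215), 71.56504821777344) 83.5
grip side ((274.8280029296875, 281.80401611328125), (5.4560065269470215, 21.376813888549805), 79.69515228271484) 92.0
grip tri (array([0.50289896, 0.30094421, 0.10329078]), np.float64(0.00022548446609200592))
grip corners [[0.531, 0.317, 0.114], [0.536, 0.303, 0.114], [0.473, 0.281, 0.114], [0.468, 0.294, 0.114]]
grip@.112 [0.50222963 0.29915738 0.112     ]
cup top (289, 218, 13, 9) ((295.26483154296875, 222.17031860351562), (6.365640163421631, 12.368255615234375), 58.14202880859375)
cup side (275, 215, 16, 27) ((282.0229797363281, 227.9871826171875), (14.825651168823242, 28.71548843383789), 6.011749267578125)
basin top [ 0.51335812 -0.31708621] 0.14968754096134332 463Traceback (most recent call last):
  File "<stdin>", line 29, in <module>
    return umr_sum(a, axis, dtype, out, keepdims, initial, where)
numpy.exceptions.AxisError: axis 1 is out of bounds for array of dimension 1
```

```bash
python3 - <<'E'
from h import *
import pickle
F=pickle.load(open('F0.pkl','rb'))
f=F['top']; h=cv2.cvtColor(f['color'],cv2.COLOR_BGR2HSV)
m=cv2.inRange(h,(40,40,0),(110,255,255)); k=np.zeros_like(m);k[203:232,276:308]=m[203:232,276:308]
p=np.argwhere(k)[:,::-1].astype(np.float32); print(p.min(0),p.max(0),len(p))
hull=cv2.convexHull(p); (c,r)=cv2.minEnclosingCircle(p); print(c,r)
for z in(.085,): print(plane(f,*c,z))
# side: base line of cup and rim
f2=F['side']
for X in ([.498,-.0,0],[.498,0,.085]): pass
P=plane(f,*c,.085)
for z in(0,.0425,.085): print('side proj',z,proj(f2,[P[0],P[1],z]), 'top',proj(f,[P[0],P[1],z]))
a=f['color'][165:265,140:340]; b=f2['color'][190:340,225:345]
cv2.imwrite('pics/crop.png',np.hstack([cv2.resize(a,(600,300),interpolation=2),cv2.resize(b,(192,300),interpolation=2)]))
E
```

```text
[282. 206.] [302. 227.] 160
(291.75, 216.625) 10.872225761413574
[0.49131977 0.00451717 0.085     ]
side proj 0 (np.float64(283.11075447521154), np.float64(236.20809392233772)) top (np.float64(292.07039035796873), np.float64(218.84570128504888))
side proj 0.0425 (np.float64(283.2780058459295), np.float64(227.86070538527676)) top (np.float64(291.9144149251553), np.float64(217.76459870043686))
side proj 0.085 (np.float64(283.4507188075695), np.float64(219.24073300474004)) top (np.float64(291.75), np.float64(216.62499999999991))
```

```bash
sleep 1; ls pics
```

```text
both0.png
crop.png
side0.png
top0.png
wrist0.png
```

View pics/crop.png

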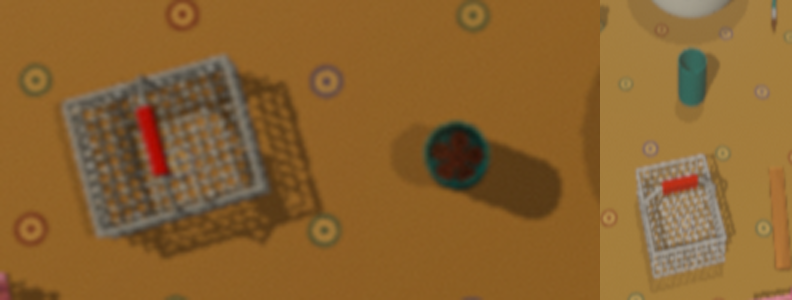

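The crop confirms the choice: a silver basket with red grip, and the teal cup with dark beads in it at crop (457,155), with a consistent side view. Measured positions (m):
- **Cup:** about (0.491, 0.004)
- **Basket:** centre (0.503, 0.300), with its y axis about 16.5° from world x
- **Basin:** (0.513, -0.317), radius 0.150 at the rim, which fits the given 308 mm

Now I move above the cup.

servo_tool([
  {"xyz": [2.5, 2.8, 0], "angular": [0, 0, 0], "claw": 8.76},
  {"xyz": [2.5, 2.8, 0], "angular": [0, 0, 0], "claw": 8.76},
  {"xyz": [2.5, 2.8, 0], "angular": [0, 0, 0], "claw": 8.76},
  {"xyz": [2.5, 2.8, 0], "angular": [0, 0, 0], "claw": 8.76},
  {"xyz": [2.5, 2.8, 0], "angular": [0, 0, 0], "claw": 8.76},
  {"xyz": [2.5, 2.8, 0], "angular": [0, 0, 0], "claw": 8.76},
  {"xyz": [2.5, 2.8, 0], "angular": [0, 0, 0], "claw": 8.76},
  {"xyz": [2.5, 2.8, 0], "angular": [0, 0, 0], "claw": 8.76},
  {"xyz": [2.5, 2.8, 0], "angular": [0, 0, 0], "claw": 8.76},
  {"xyz": [2.5, 2.8, 0], "angular": [0, 0, 0], "claw": 8.76},
  {"xyz": [2.5, 2.8, 0], "angular": [0, 0, 0], "claw": 8.76},
  {"xyz": [2.5, 2.8, 0], "angular": [0, 0, 0], "claw": 8.76},
  {"xyz": [2.5, 2.8, 0], "angular": [0, 0, 0], "claw": 8.76},
  {"xyz": [2.5, 2.8, 0], "angular": [0, 0, 0], "claw": 8.76},
  {"xyz": [2.5, 2.8, 0], "angular": [0, 0, 0], "claw": 8.76},
  {"xyz": [2.5, 2.8, 0], "angular": [0, 0, 0], "claw": 8.76},
  {"xyz": [2.5, 2.8, 0], "angular": [0, 0, 0], "claw": 8.76},
  {"xyz": [2.5, 2.8, 0], "angular": [0, 0, 0], "claw": 8.76},
  {"xyz": [2.5, 2.8, 0], "angular": [0, 0, 0], "claw": 8.76},
  {"xyz": [2.5, 2.8, 0], "angular": [0, 0, 0], "claw": 8.76},
])

```text
t: 2.15
eef_pos: [0.5108, -0.0527, 0.2485]
ee_rot: [-3.141, 0.0, -0.326]
force: [2.0, 0.8, 0.0]
width: 0.0877
gripper_force: 0.0
```

servo_tool([
  {"xyz": [0, 0, 0], "angular": [0, 0, 7.8], "claw": 8.76},
  {"xyz": [0, 0, 0], "angular": [0, 0, 7.8], "claw": 8.76},
  {"xyz": [0, 0, 0], "angular": [0, 0, 7.8], "claw": 8.76},
  {"xyz": [0, 0, 0], "angular": [0, 0, 7.8], "claw": 8.76},
  {"xyz": [0, 0, 0], "angular": [0, 0, 7.8], "claw": 8.76},
  {"xyz": [0, 0, 0], "angular": [0, 0, 7.8], "claw": 8.76},
  {"xyz": [0, 0, 0], "angular": [0, 0, 7.8], "claw": 8.76},
  {"xyz": [0, 0, 0], "angular": [0, -7, 0], "claw": 8.76},
  {"xyz": [0, 0, 0], "angular": [0, -7, 0], "claw": 8.76},
  {"xyz": [0, 0, 0], "angular": [0, -7, 0], "claw": 8.76},
  {"xyz": [0, 0, 0], "angular": [0, -7, 0], "claw": 8.76},
  {"xyz": [0, 0, 0], "angular": [0, -7, 0], "claw": 8.76},
  {"xyz": [0, 0, 0], "angular": [0, 0, 0], "claw": 8.76},
  {"xyz": [0, 0, 0], "angular": [0, 0, 0], "claw": 8.76},
])

```text
t: 3.55
eef_pos: [0.5106, -0.0522, 0.2475]
ee_rot: [3.139, 0.61, -1.282]
force: [1.2, 0.5, 0.9]
width: 0.0876
gripper_force: 0.0
```

```bash
python3 - <<'E'
from h import *
f=grab('wrist','w1'); s=monitor.get_state(); print(np.round(s['q'],2))
R=Ro.from_euler('xyz',s['ee_rot']).as_matrix(); print(R.round(3).tolist(), -np.array(f['R']).T@f['t'])
for X in([.491,.0045,.085],[.491,.0045,0]): print(proj(f,X,True))
E
```

```text
[-0.14  0.31  0.01 -0.55 -1.56  0.52]
[[0.235, -0.958, -0.165], [-0.786, -0.287, 0.548], [-0.572, 0.001, -0.82]] [ 0.54939437 -0.18003533  0.31871654]
(np.float64(280.21381898680573), np.float64(149.41168595128232))
(np.float64(279.52033361933405), np.float64(101.96636694127979))
```

View pics/w1.png

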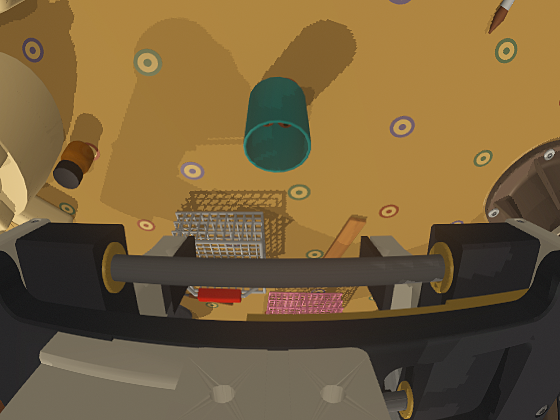

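The wrist view shows the cup close up, with its rim ellipse centred near (277,146), about 3 px from my prediction. I refine with that and compute the approach.

```bash
python3 - <<'E'
from h import *
f=cv2.imread('pics/w1.png'); fr=grab('wrist'); s=monitor.get_state()
h=cv2.cvtColor(f,cv2.COLOR_BGR2HSV); m=cv2.inRange(h,(75,80,20),(100,255,255)); m[:60]=0;m[190:]=0
c=max(cv2.findContours(m,0,1)[0],key=cv2.contourArea).reshape(-1,2)
W=np.array([plane(fr,*p,.085,True)[:2] for p in c if p[1]>148])   # front half of the rim
A=np.c_[2*W,np.ones(len(W))]; k=np.linalg.lstsq(A,(W**2).sum(1),rcond=None)[0]
print(k[:2],np.sqrt(k[2]+k[0]**2+k[1]**2),len(W),c[:,0].min(),c[:,0].max())
c0=k[:2]
R=Ro.from_euler('xyz',s['ee_rot']).as_matrix()
T=np.array([*c0,.06])-.003*R[:,2]
print('to grasp, tool cm',(R.T@(T-s['eef_pos'])*100).round(2))
E
```

```text
[0.49475404 0.00405558] 0.03065549766955555 79 244 310
to grasp, tool cm [ 6.11 -0.08 18.45]
```

servo_tool([
  {"xyz": [2, 0, 0], "angular": [0, 0, 0], "claw": 8.76},
  {"xyz": [2.1, 0, 0], "angular": [0, 0, 0], "claw": 8.76},
  {"xyz": [2, 0, 0], "angular": [0, 0, 0], "claw": 8.76},
  {"xyz": [0, 0, 2], "angular": [0, 0, 0], "claw": 8.76},
  {"xyz": [0, 0, 2], "angular": [0, 0, 0], "claw": 8.76},
  {"xyz": [0, 0, 2], "angular": [0, 0, 0], "claw": 8.76},
  {"xyz": [0, 0, 2], "angular": [0, 0, 0], "claw": 8.76},
  {"xyz": [0, 0, 2], "angular": [0, 0, 0], "claw": 8.76},
  {"xyz": [0, 0, 2], "angular": [0, 0, 0], "claw": 8.76},
  {"xyz": [0, 0, 2], "angular": [0, 0, 0], "claw": 8.76},
  {"xyz": [0, 0, 1.5], "angular": [0, 0, 0], "claw": 8.76},
  {"xyz": [0, 0, 1.5], "angular": [0, 0, 0], "claw": 8.76},
  {"xyz": [0, 0, 1.4], "angular": [0, 0, 0], "claw": 8.76},
  {"xyz": [0, 0, 0], "angular": [0, 0, 0], "claw": 8.76},
  {"xyz": [0, 0, 0], "angular": [0, 0, 0], "claw": 8.76},
])

```text
t: 5.15
eef_pos: [0.4947, 0.0019, 0.0628]
ee_rot: [3.141, 0.611, -1.278]
force: [0.2, 0.3, 0.9]
width: 0.0873
gripper_force: 0.0
```

```bash
python3 - <<'E'
from h import *
a=grab('wrist')['color']; b=grab('top')['color'][170:260,230:350]; c=grab('side')['color'][150:300,200:360]
cv2.imwrite('pics/g1.png',np.hstack([a[:300,100:460],cv2.resize(b,(400,300),interpolation=2)]))
s=monitor.get_state();print(s['eef_pos'],s['ee_rot'],s['force'])
E
```

```text
[0.4951599  0.00173184 0.06345798] [-3.1400189   0.61011145 -1.27789823] [ 0.01251375  0.49291636 -0.01197007]
```

View pics/g1.png

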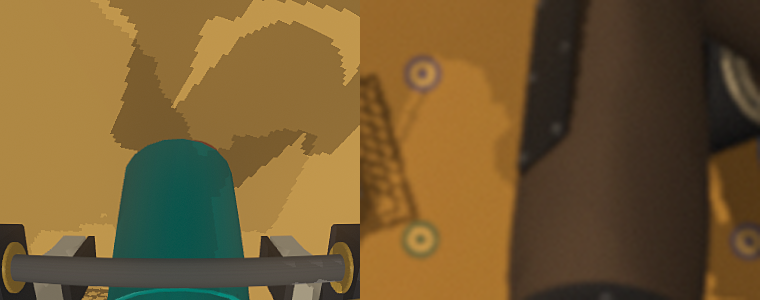

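The cup sits centred between the open fingers: cup at crop column 178, fingers at 95 and 260. I close on it and lift.

servo_tool([
  {"xyz": [0, 0, 0], "angular": [0, 0, 0], "claw": 6},
  {"xyz": [0, 0, 0], "angular": [0, 0, 0], "claw": 5},
  {"xyz": [0, 0, 0], "angular": [0, 0, 0], "claw": 5},
  {"xyz": [0, 0, 0], "angular": [0, 0, 0], "claw": 5},
  {"xyz": [0, 0, 0], "angular": [0, 0, 0], "claw": 5},
  {"xyz": [0, 0, 0], "angular": [0, 0, 0], "claw": 5},
  {"xyz": [-0.29, 0, -0.41], "angular": [0, 0, 0], "claw": 5},
  {"xyz": [-0.57, 0, -0.82], "angular": [0, 0, 0], "claw": 5},
  {"xyz": [-0.57, 0, -0.82], "angular": [0, 0, 0], "claw": 5},
], force=20)

```text
t: 6.2
eef_pos: [0.4945, 0.0021, 0.0885]
ee_rot: [3.141, 0.611, -1.279]
force: [0.3, 0.4, -1.5]
width: 0.0642
gripper_force: 20.0
```

servo_tool([
  {"xyz": [-1.08, 0, -1.54], "angular": [0, 0, 0], "claw": 5},
  {"xyz": [-1.08, 0, -1.54], "angular": [0, 0, 0], "claw": 5},
  {"xyz": [-1.08, 0, -1.54], "angular": [0, 0, 0], "claw": 5},
  {"xyz": [-1.08, 0, -1.54], "angular": [0, 0, 0], "claw": 5},
  {"xyz": [-1.08, 0, -1.54], "angular": [0, 0, 0], "claw": 5},
  {"xyz": [-0.76, -0.39, 0.53], "angular": [0, 0, 0], "claw": 5},
  {"xyz": [-1.51, -0.78, 1.05], "angular": [0, 0, 0], "claw": 5},
  {"xyz": [-1.51, -0.78, 1.05], "angular": [0, 0, 0], "claw": 5},
  {"xyz": [-1.51, -0.78, 1.05], "angular": [0, 0, 0], "claw": 5},
  {"xyz": [-1.51, -0.78, 1.05], "angular": [0, 0, 0], "claw": 5},
  {"xyz": [-1.51, -0.78, 1.05], "angular": [0, 0, 0], "claw": 5},
  {"xyz": [-1.51, -0.78, 1.05], "angular": [0, 0, 0], "claw": 5},
  {"xyz": [-1.51, -0.78, 1.05], "angular": [0, 0, 0], "claw": 5},
  {"xyz": [-1.51, -0.78, 1.05], "angular": [0, 0, 0], "claw": 5},
  {"xyz": [-1.51, -0.78, 1.05], "angular": [0, 0, 0], "claw": 5},
  {"xyz": [-1.51, -0.78, 1.05], "angular": [0, 0, 0], "claw": 5},
  {"xyz": [-1.51, -0.78, 1.05], "angular": [0, 0, 0], "claw": 5},
  {"xyz": [-0.76, -0.39, 0.53], "angular": [0, 0, 0], "claw": 5},
  {"xyz": [0, 0, 0], "angular": [0, 0, 0], "claw": 5},
  {"xyz": [0, 0, 0], "angular": [0, 0, 0], "claw": 5},
])

```text
t: 8.2
eef_pos: [0.5202, 0.2403, 0.1826]
ee_rot: [3.141, 0.611, -1.278]
force: [-0.6, 0.1, -1.8]
width: 0.0646
gripper_force: 20.0
```

```bash
python3 - <<'E'
from h import *
w=grab('wrist'); t=grab('top'); sd=grab('side')
cv2.imwrite('pics/c1.png',np.hstack([cv2.resize(w['color'],(400,300)),cv2.resize(sd['color'][200:350,200:400],(400,300),interpolation=2)]))
s=monitor.get_state();print(s['eef_pos'],s['ee_rot'],s['force'],np.round(s['q'],2))
E
```

```text
[0.52054883 0.23982512 0.18255868] [ 3.14133976  0.6106629  -1.27957846] [ 0.17132836 -1.2452508  -1.62118863] [ 0.34  0.31 -0.11 -0.66 -1.2   0.21]
```

View pics/c1.png

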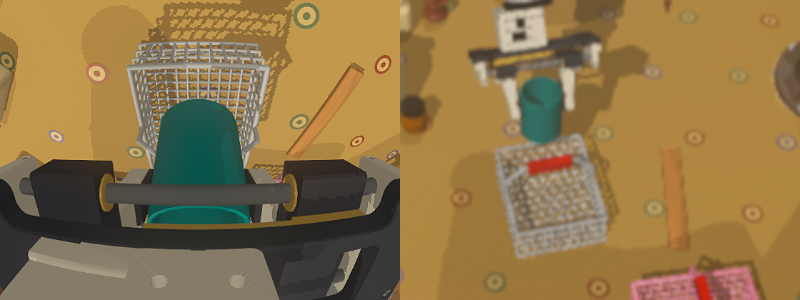

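The cup hangs upright and centred over the near half of the silver basket, with the basket edges parallel to the jaws. I start pouring: quick to 70°, then slow.

servo_tool([
  {"xyz": [0.86, 0, 1.23], "angular": [0, 0, 0], "claw": 5},
  {"xyz": [0, 0, 0], "angular": [0, 3, 0], "claw": 5},
  {"xyz": [0, 0, 0], "angular": [0, 5, 0], "claw": 5},
  {"xyz": [0, 0, 0], "angular": [0, 6, 0], "claw": 5},
  {"xyz": [0, 0, 0], "angular": [0, 6, 0], "claw": 5},
  {"xyz": [0, 0, 0], "angular": [0, 6, 0], "claw": 5},
  {"xyz": [0, 0, 0], "angular": [0, 6, 0], "claw": 5},
  {"xyz": [0, 0, 0], "angular": [0, 6, 0], "claw": 5},
  {"xyz": [0, 0, 0], "angular": [0, 5, 0], "claw": 5},
  {"xyz": [0, 0, 0], "angular": [0, 5, 0], "claw": 5},
  {"xyz": [0, 0, 0], "angular": [0, 5, 0], "claw": 5},
  {"xyz": [0, 0, 0], "angular": [0, 5, 0], "claw": 5},
  {"xyz": [0, 0, 0], "angular": [0, 4, 0], "claw": 5},
  {"xyz": [0, 0, 0], "angular": [0, 3, 0], "claw": 5},
  {"xyz": [0, 0, 0], "angular": [0, 3, 0], "claw": 5},
  {"xyz": [0, 0, 0], "angular": [0, 2, 0], "claw": 5},
  {"xyz": [0, 0, 0], "angular": [0, 2, 0], "claw": 5},
  {"xyz": [0, 0, 0], "angular": [0, 2, 0], "claw": 5},
])

```text
t: 10.15
eef_pos: [0.5206, 0.2403, 0.1672]
ee_rot: [3.141, -0.683, -1.279]
force: [0.5, -0.1, -1.8]
width: 0.0644
gripper_force: 20.0
```

servo_tool([
  {"xyz": [0, 0, 0], "angular": [0, 2, 0], "claw": 5},
  {"xyz": [0, 0, 0], "angular": [0, 2, 0], "claw": 5},
  {"xyz": [0, 0, 0], "angular": [0, 2, 0], "claw": 5},
  {"xyz": [0, 0, 0], "angular": [0, 2, 0], "claw": 5},
  {"xyz": [0, 0, 0], "angular": [0, 2, 0], "claw": 5},
  {"xyz": [0, 0, 0], "angular": [0, 2, 0], "claw": 5},
  {"xyz": [0, 0, 0], "angular": [0, 2, 0], "claw": 5},
  {"xyz": [0, 0, 0], "angular": [0, 2, 0], "claw": 5},
  {"xyz": [0, 0, 0], "angular": [0, 2, 0], "claw": 5},
  {"xyz": [0, 0, 0], "angular": [0, 2, 0], "claw": 5},
  {"xyz": [0, 0, 0], "angular": [0, 2, 0], "claw": 5},
  {"xyz": [0, 0, 0], "angular": [0, 2, 0], "claw": 5},
  {"xyz": [0, 0, 0], "angular": [0, 2, 0], "claw": 5},
  {"xyz": [0, 0, 0], "angular": [0, 2, 0], "claw": 5},
  {"xyz": [0, 0, 0], "angular": [0, 2, 0], "claw": 5},
])

```text
t: 11.65
eef_pos: [0.5206, 0.2406, 0.1676]
ee_rot: [-3.142, -1.207, -1.279]
force: [1.1, -0.4, -1.4]
width: 0.0647
gripper_force: 20.0
```

```bash
python3 - <<'E'
from h import *
w=grab('wrist'); t=grab('top'); sd=grab('side')
cv2.imwrite('pics/p1.png',np.hstack([cv2.resize(t['color'][150:270,130:290],(400,300),interpolation=2),cv2.resize(sd['color'][200:350,200:400],(400,300),interpolation=2)]))
cv2.imwrite('pics/p1w.png',w['color'])
s=monitor.get_state();print(s['eef_pos'],s['ee_rot'],s['force'],np.round(s['q'],2))
E
```

```text
[0.52045868 0.24055455 0.16699562] [ 3.13865995 -1.20579439 -1.27583567] [ 0.78876306 -0.39448516 -0.49317303] [ 1.14  0.69 -0.45  0.67 -1.54 -1.28]
```

View pics/p1.png

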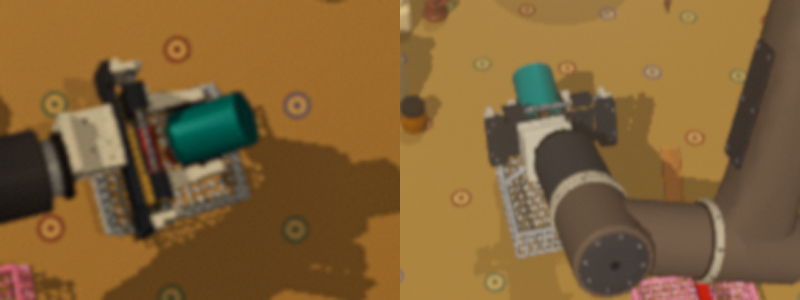

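The cup is at about 104°, with a reddish spot by the lip at crop (172,155), and the gripper is clear of the handle. I tip on to about 116° and wait.

servo_tool([
  {"xyz": [0, 0, 0], "angular": [0, 2, 0], "claw": 5},
  {"xyz": [0, 0, 0], "angular": [0, 2, 0], "claw": 5},
  {"xyz": [0, 0, 0], "angular": [0, 2, 0], "claw": 5},
  {"xyz": [0, 0, 0], "angular": [0, 2, 0], "claw": 5},
  {"xyz": [0, 0, 0], "angular": [0, 2, 0], "claw": 5},
  {"xyz": [0, 0, 0], "angular": [0, 2, 0], "claw": 5},
  {"xyz": [0, 0, 0], "angular": [0, 0, 0], "claw": 5},
  {"xyz": [0, 0, 0], "angular": [0, 0, 0], "claw": 5},
  {"xyz": [0, 0, 0], "angular": [0, 0, 0], "claw": 5},
  {"xyz": [0, 0, 0], "angular": [0, 0, 0], "claw": 5},
  {"xyz": [0, 0, 0], "angular": [0, 0, 0], "claw": 5},
  {"xyz": [0, 0, 0], "angular": [0, 0, 0], "claw": 5},
  {"xyz": [0, 0, 0], "angular": [0, 0, 0], "claw": 5},
  {"xyz": [0, 0, 0], "angular": [0, 0, 0], "claw": 5},
  {"xyz": [0, 0, 0], "angular": [0, 0, 0], "claw": 5},
  {"xyz": [0, 0, 0], "angular": [0, 0, 0], "claw": 5},
])

```text
t: 13.4
eef_pos: [0.5205, 0.2406, 0.1676]
ee_rot: [-3.142, -1.414, -1.279]
force: [0.2, -0.3, -1.4]
width: 0.0641
gripper_force: 20.0
```

```bash
python3 - <<'E'
from h import *
s=[]
for i in range(6):
    f=grab('wrist' if i%2 else 'side'); s.append(monitor.get_state()['force'])
print(np.mean(s,0), monitor.get_state()['ee_rot'])
cv2.imwrite('pics/p2w.png',f['color'])
E
```

```text
[ 0.00817733 -0.15353251 -0.58243394] [-3.14142632 -1.41370054 -1.27895017]
```

servo_tool([
  {"xyz": [0, 0, 0], "angular": [0, -5, 0], "claw": 5},
  {"xyz": [0, 0, 0], "angular": [0, -7.4, 0], "claw": 5},
  {"xyz": [0, 0, 0], "angular": [0, -7.4, 0], "claw": 5},
  {"xyz": [0, 0, 0], "angular": [0, -7.4, 0], "claw": 5},
  {"xyz": [0, 0, 0], "angular": [0, -7.4, 0], "claw": 5},
  {"xyz": [0, 0, 0], "angular": [0, -7.4, 0], "claw": 5},
  {"xyz": [0, 0, 0], "angular": [0, -7.4, 0], "claw": 5},
  {"xyz": [0, 0, 0], "angular": [0, -7.4, 0], "claw": 5},
  {"xyz": [0, 0, 0], "angular": [0, -7.4, 0], "claw": 5},
  {"xyz": [0, 0, 0], "angular": [0, -7.4, 0], "claw": 5},
  {"xyz": [0, 0, 0], "angular": [0, -7.4, 0], "claw": 5},
  {"xyz": [0, 0, 0], "angular": [0, -7.4, 0], "claw": 5},
  {"xyz": [0, 0, 0], "angular": [0, -7.4, 0], "claw": 5},
  {"xyz": [0, 0, 0], "angular": [0, -7.4, 0], "claw": 5},
  {"xyz": [0, 0, 0], "angular": [0, -7.4, 0], "claw": 5},
  {"xyz": [0, 0, 0], "angular": [0, -7.4, 0], "claw": 5},
  {"xyz": [0, 0, 0], "angular": [0, 0, 0], "claw": 5},
  {"xyz": [0, 0, 0], "angular": [0, 0, 0], "claw": 5},
])

```text
t: 15.5
eef_pos: [0.521, 0.239, 0.1669]
ee_rot: [3.139, 0.609, -1.283]
force: [-0.4, 0.0, 0.1]
width: 0.0645
gripper_force: 20.0
```

```bash
python3 - <<'E'
from h import *
t=grab('top'); sd=grab('side'); w=grab('wrist')
cv2.imwrite('pics/q1.png',np.hstack([cv2.resize(w['color'][50:250,130:400],(400,300),interpolation=2),cv2.resize(sd['color'][240:345,220:360],(400,300),interpolation=2)]))
cv2.imwrite('pics/q1t.png',t['color'])
E
```

```text
(no output)
```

View pics/q1.png

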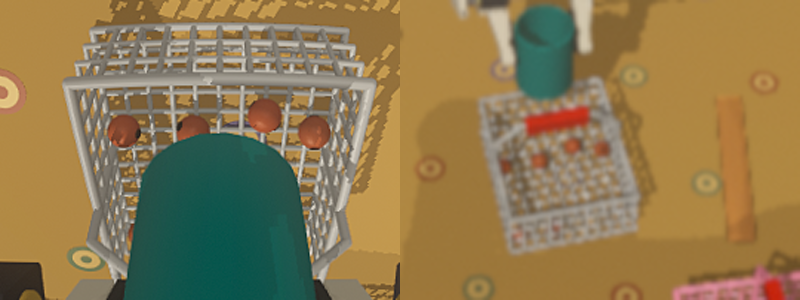

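I can see four beads at wrist crop (125,130), (193,128), (265,113) and (314,132), and more red hints in the far half at (132,232). I carry the cup back, still held, and count from the fixed cameras.

servo_tool([
  {"xyz": [0.76, 0.39, -0.53], "angular": [0, 0, 0], "claw": 5},
  {"xyz": [1.51, 0.78, -1.05], "angular": [0, 0, 0], "claw": 5},
  {"xyz": [1.51, 0.78, -1.05], "angular": [0, 0, 0], "claw": 5},
  {"xyz": [1.51, 0.78, -1.05], "angular": [0, 0, 0], "claw": 5},
  {"xyz": [1.51, 0.78, -1.05], "angular": [0, 0, 0], "claw": 5},
  {"xyz": [1.51, 0.78, -1.05], "angular": [0, 0, 0], "claw": 5},
  {"xyz": [1.51, 0.78, -1.05], "angular": [0, 0, 0], "claw": 5},
  {"xyz": [1.51, 0.78, -1.05], "angular": [0, 0, 0], "claw": 5},
  {"xyz": [1.51, 0.78, -1.05], "angular": [0, 0, 0], "claw": 5},
  {"xyz": [1.51, 0.78, -1.05], "angular": [0, 0, 0], "claw": 5},
  {"xyz": [1.51, 0.78, -1.05], "angular": [0, 0, 0], "claw": 5},
  {"xyz": [1.51, 0.78, -1.05], "angular": [0, 0, 0], "claw": 5},
  {"xyz": [0.76, 0.39, -0.53], "angular": [0, 0, 0], "claw": 5},
  {"xyz": [0, 0, 0], "angular": [0, 0, 0], "claw": 5},
  {"xyz": [0, 0, 0], "angular": [0, 0, 0], "claw": 5},
])

```text
t: 17.15
eef_pos: [0.4945, 0.0028, 0.167]
ee_rot: [-3.141, 0.611, -1.278]
force: [0.1, -0.1, -0.6]
width: 0.0644
gripper_force: 20.0
```

```bash
python3 - <<'E'
from h import *
t=grab('top'); sd=grab('side'); w=grab('wrist')
a=cv2.resize(t['color'][176:251,150:250],(400,300),interpolation=2);b=cv2.resize(sd['color'][262:337,235:315],(320,300),interpolation=2)
c=cv2.resize(w['color'][:300,:],(400,214)); d=cv2.resize(sd['color'][200:260,235:347],(400,214),interpolation=2)
p=np.zeros((514,800,3),np.uint8);p[:300,:400]=a;p[:300,400:720]=b;p[300:,:400]=c;p[300:,400:]=d
cv2.imwrite('pics/r1.png',p)
for f,bx in((t,(155,176,240,250)),(sd,(240,262,310,335))):
    h=cv2.cvtColor(f['color'],cv2.COLOR_BGR2HSV); m=cv2.inRange(h,(0,120,30),(9,255,165))
    n,l,st,ce=cv2.connectedComponentsWithStats(m)
    print([(ce[i].round(1).tolist(),int(st[i,4])) for i in range(1,n) if bx[0]<ce[i][0]<bx[2] and bx[1]<ce[i][1]<bx[3] and st[i,4]>3])
E
```

```text
[([198.4, 194.6], 28), ([169.0, 203.0], 21), ([192.7, 213.0], 43), ([185.4, 206.0], 7), ([201.7, 207.6], 22), ([172.0, 215.1], 20), ([208.8, 219.0], 23), ([207.9, 229.6], 17)]
[([279.8, 283.3], 26), ([267.7, 285.8], 15), ([280.8, 290.4], 9), ([291.2, 291.2], 4), ([255.7, 297.2], 6)]
```

View pics/r1.png

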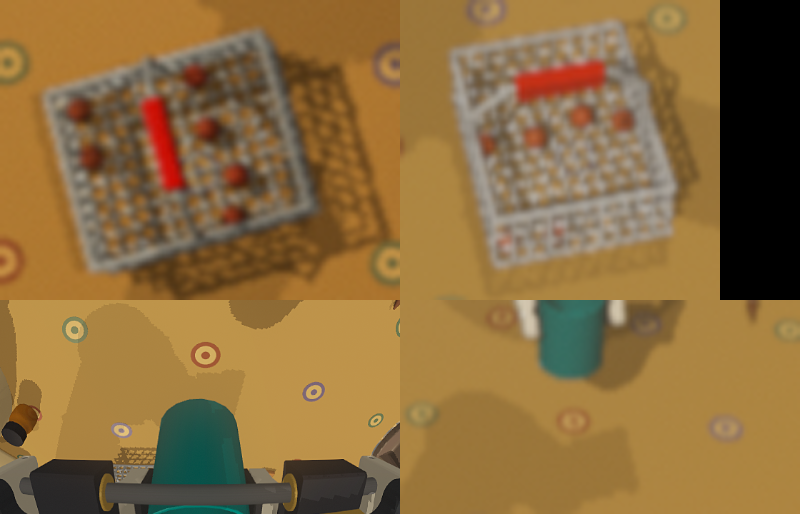

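All six beads lie in the basket, at top crop (80,110), (92,157), (195,75), (207,128), (235,175) and (232,214), so the cup is empty. Setting the cup down.

servo_tool([
  {"xyz": [1.14, 0, 1.64], "angular": [0, 0, 0], "claw": 5},
  {"xyz": [1.14, 0, 1.64], "angular": [0, 0, 0], "claw": 5},
  {"xyz": [1.14, 0, 1.64], "angular": [0, 0, 0], "claw": 5},
  {"xyz": [1.14, 0, 1.64], "angular": [0, 0, 0], "claw": 5},
  {"xyz": [0.57, 0, 0.82], "angular": [0, 0, 0], "claw": 5},
  {"xyz": [0.29, 0, 0.41], "angular": [0, 0, 0], "claw": 5},
  {"xyz": [0.17, 0, 0.25], "angular": [0, 0, 0], "claw": 5},
  {"xyz": [0.12, 0, 0.16], "angular": [0, 0, 0], "claw": 5},
  {"xyz": [0, 0, 0], "angular": [0, 0, 0], "claw": 5},
  {"xyz": [0, 0, 0], "angular": [0, 0, 0], "claw": 5},
])

```text
t: 18.3
eef_pos: [0.4947, 0.0023, 0.0675]
ee_rot: [-3.14, 0.61, -1.278]
force: [1.1, -0.6, -0.2]
width: 0.0642
gripper_force: 20.0
```

servo_tool([
  {"xyz": [0.11, 0, 0.16], "angular": [0, 0, 0], "claw": 5},
  {"xyz": [0.06, 0, 0.08], "angular": [0, 0, 0], "claw": 5},
  {"xyz": [0.06, 0, 0.08], "angular": [0, 0, 0], "claw": 5},
  {"xyz": [0, 0, 0], "angular": [0, 0, 0], "claw": 5},
  {"xyz": [0, 0, 0], "angular": [0, 0, 0], "claw": 5},
])

```text
t: 18.8
eef_pos: [0.4945, 0.0023, 0.063]
ee_rot: [-3.142, 0.611, -1.279]
force: [0.4, -0.4, 0.1]
width: 0.0642
gripper_force: 20.0
```

servo_tool([
  {"xyz": [0, 0, 0], "angular": [0, 0, 0], "claw": 7},
  {"xyz": [0, 0, 0], "angular": [0, 0, 0], "claw": 8.76},
  {"xyz": [0, 0, 0], "angular": [0, 0, 0], "claw": 8.76},
  {"xyz": [0, 0, 0], "angular": [0, 0, 0], "claw": 8.76},
  {"xyz": [0, 0, 0], "angular": [0, 0, 0], "claw": 8.76},
  {"xyz": [0, 0, 0], "angular": [0, 0, 0], "claw": 8.76},
  {"xyz": [0, 0, -1], "angular": [0, 0, 0], "claw": 8.76},
  {"xyz": [0, 0, -2], "angular": [0, 0, 0], "claw": 8.76},
  {"xyz": [0, 0, -2], "angular": [0, 0, 0], "claw": 8.76},
  {"xyz": [0, 0, -2], "angular": [0, 0, 0], "claw": 8.76},
  {"xyz": [0, 0, -2], "angular": [0, 0, 0], "claw": 8.76},
  {"xyz": [0, 0, -3], "angular": [0, 0, 0], "claw": 8.76},
  {"xyz": [0, 0, -3], "angular": [0, 0, 0], "claw": 8.76},
  {"xyz": [0, 0, -3], "angular": [0, 0, 0], "claw": 8.76},
  {"xyz": [0, 0, 0], "angular": [0, 0, 0], "claw": 8.76},
  {"xyz": [0, 0, 0], "angular": [0, 0, 0], "claw": 8.76},
])

```text
t: 20.4
eef_pos: [0.5243, -0.0971, 0.2112]
ee_rot: [-3.14, 0.61, -1.279]
force: [-0.7, 0.5, -0.4]
width: 0.0878
gripper_force: 0.0
```

```bash
python3 - <<'E'
from h import *
w=grab('wrist','s1'); s=monitor.get_state()
h=cv2.cvtColor(w['color'],cv2.COLOR_BGR2HSV); m=cv2.inRange(h,(75,80,20),(100,255,255)); m[300:]=0
c=max(cv2.findContours(m,0,1)[0],key=cv2.contourArea).reshape(-1,2); print('cup bbox',c.min(0),c.max(0))
P0=proj(w,[.4945,.004,0],True);P1=proj(w,[.4945,.004,.085],True);print('expected base/rim centre',P0,P1)
print('base expected y edge',[proj(w,[.4945+.032*np.cos(a),.004+.032*np.sin(a),z],True)[1] for z,a in((0,1.86),(.085,1.86-np.pi))])
t=grab('top')
h=cv2.cvtColor(t['color'],cv2.COLOR_BGR2HSV); m=cv2.inRange(h,(0,180,120),(6,255,255))
k=np.zeros_like(m);k[185:245,165:225]=m[185:245,165:225]
print('grip',cv2.minAreaRect(max(cv2.findContours(k,0,1)[0],key=cv2.contourArea)))
E
```

```text
cup bbox [245 131] [309 229]
expected base/rim centre (np.float64(277.5188423296751), np.float64(152.88193529460315)) (np.float64(277.47994229892834), np.float64(210.77391049605143))
base expected y edge [np.float64(173.18962333943418), np.float64(187.58471691706137)]
grip ((190.23582458496094, 211.57546997070312), (22.939210891723633, 5.631782054901123), 74.05460357666016)
```

The cup stands as expected and the basket has not moved. Next: tool vertical, turn the yaw, and go above the grip.

servo_tool([
  {"xyz": [0, 0, 0], "angular": [0, 7, 0], "claw": 8.76},
  {"xyz": [0, 0, 0], "angular": [0, 7, 0], "claw": 8.76},
  {"xyz": [0, 0, 0], "angular": [0, 7, 0], "claw": 8.76},
  {"xyz": [0, 0, 0], "angular": [0, 7, 0], "claw": 8.76},
  {"xyz": [0, 0, 0], "angular": [0, 7, 0], "claw": 8.76},
  {"xyz": [0, 0, -2.5], "angular": [0, 0, 0], "claw": 8.76},
  {"xyz": [0, 0, -2.5], "angular": [0, 0, 0], "claw": 8.76},
  {"xyz": [0, 0, 0], "angular": [0, 0, 7.5], "claw": 8.76},
  {"xyz": [0, 0, 0], "angular": [0, 0, 7.5], "claw": 8.76},
  {"xyz": [0, 0, 0], "angular": [0, 0, 7.5], "claw": 8.76},
  {"xyz": [0, 0, 0], "angular": [0, 0, 7.5], "claw": 8.76},
  {"xyz": [0, 0, 0], "angular": [0, 0, 7.5], "claw": 8.76},
  {"xyz": [0, 0, 0], "angular": [0, 0, 7.5], "claw": 8.76},
  {"xyz": [0, 0, 0], "angular": [0, 0, 7.5], "claw": 8.76},
  {"xyz": [0, 0, 0], "angular": [0, 0, 7.5], "claw": 8.76},
  {"xyz": [0, 0, 0], "angular": [0, 0, 7.5], "claw": 8.76},
  {"xyz": [0, 0, 0], "angular": [0, 0, 7.5], "claw": 8.76},
  {"xyz": [0, 0, 0], "angular": [0, 0, 7.5], "claw": 8.76},
  {"xyz": [0, 0, 0], "angular": [0, 0, 7.5], "claw": 8.76},
  {"xyz": [0, 0, 0], "angular": [0, 0, 0], "claw": 8.76},
])

```text
t: 22.5
eef_pos: [0.5236, -0.0962, 0.2596]
ee_rot: [3.141, -0.002, -2.851]
force: [-0.2, 0.0, 0.6]
width: 0.0875
gripper_force: 0.0
```

servo_tool([
  {"xyz": [-0.94, 3.86, 0], "angular": [0, 0, 0], "claw": 8.76},
  {"xyz": [-0.94, 3.86, 0], "angular": [0, 0, 0], "claw": 8.76},
  {"xyz": [-0.94, 3.86, 0], "angular": [0, 0, 0], "claw": 8.76},
  {"xyz": [-0.94, 3.86, 0], "angular": [0, 0, 0], "claw": 8.76},
  {"xyz": [-0.94, 3.86, 0], "angular": [0, 0, 0], "claw": 8.76},
  {"xyz": [-0.94, 3.86, 0], "angular": [0, 0, 0], "claw": 8.76},
  {"xyz": [-0.94, 3.86, 0], "angular": [0, 0, 0], "claw": 8.76},
  {"xyz": [-0.94, 3.86, 0], "angular": [0, 0, 0], "claw": 8.76},
  {"xyz": [-0.94, 3.86, 0], "angular": [0, 0, 0], "claw": 8.76},
  {"xyz": [-0.94, 3.86, 0], "angular": [0, 0, 0], "claw": 8.76},
  {"xyz": [0, 0, 0], "angular": [0, 0, 0], "claw": 8.76},
  {"xyz": [0, 0, 0], "angular": [0, 0, 0], "claw": 8.76},
])

```text
t: 23.7
eef_pos: [0.5023, 0.301, 0.2594]
ee_rot: [-3.141, -0.002, -2.844]
force: [-0.8, -1.0, -0.6]
width: 0.0877
gripper_force: 0.0
```

```bash
python3 - <<'E'
from h import *
w=grab('wrist','b1'); s=monitor.get_state(); print(s['eef_pos'],s['ee_rot'],np.round(s['q'],2))
h=cv2.cvtColor(w['color'],cv2.COLOR_BGR2HSV); m=cv2.inRange(h,(0,190,120),(6,255,255))
c=max(cv2.findContours(m,0,1)[0],key=cv2.contourArea); r=cv2.minAreaRect(c); print(r,cv2.contourArea(c))
R=Ro.from_euler('xyz',s['ee_rot']).as_matrix()
B=[plane(w,*p,.114,True) for p in cv2.boxPoints(r)]; B=np.array(B); print(B.round(3).tolist())
C=plane(w,*r[0],.112,True); e=max((B[1]-B[0],B[2]-B[1]),key=np.linalg.norm); print('centre',C,'yaw of bar',np.degrees(np.arctan2(e[1],e[0])),np.linalg.norm(e))
print('tool cm',R.T@(C-[0,0,.008]-.003*R[:,2]-s['eef_pos'])*100, proj(w,[.503,.300,.114],True))
E
```

```text
[0.50251701 0.30016117 0.25973507] [-3.14083708e+00 -1.35698564e-03 -2.84606774e+00] [ 0.87  0.21 -0.17 -0.   -1.19 -2.15]
((276.5, 197.0), (74.0, 17.0), 90.0) 1151.0
[[0.472, 0.282, 0.114], [0.467, 0.296, 0.114], [0.532, 0.316, 0.114], [0.536, 0.302, 0.114]]
centre [0.50117106 0.29908951 0.112     ] yaw of bar 17.34025963002164 0.06735509406859312
tool cm [ 0.13883794 -0.05155355 15.27375328] (np.float64(276.8735417973747), np.float64(199.7268803383822))
```

View pics/b1.png

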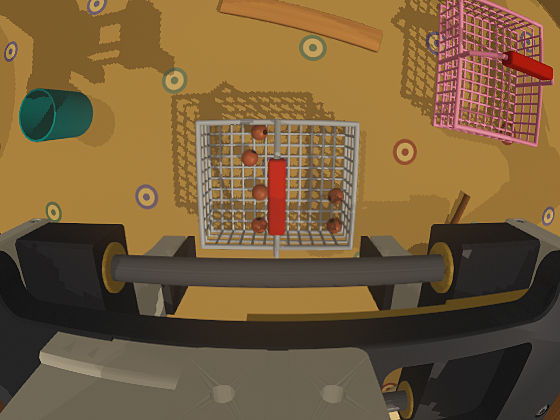

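The wrist view shows the red bar vertical at (276,197), aligned with the jaws. All six beads are in the basket and the cup stands upright at (56,115). Descending on the grip.

servo_tool([
  {"xyz": [0.1, 0, 2], "angular": [0, 0, 0], "claw": 8.76},
  {"xyz": [0, 0, 2], "angular": [0, 0, 0], "claw": 8.76},
  {"xyz": [0, 0, 2], "angular": [0, 0, 0], "claw": 8.76},
  {"xyz": [0, 0, 2], "angular": [0, 0, 0], "claw": 8.76},
  {"xyz": [0, 0, 2], "angular": [0, 0, 0], "claw": 8.76},
  {"xyz": [0, 0, 2], "angular": [0, 0, 0], "claw": 8.76},
  {"xyz": [0, 0, 2], "angular": [0, 0, 0], "claw": 8.76},
  {"xyz": [0, 0, 1.2], "angular": [0, 0, 0], "claw": 8.76},
  {"xyz": [0, 0, 0], "angular": [0, 0, 0], "claw": 8.76},
  {"xyz": [0, 0, 0], "angular": [0, 0, 0], "claw": 5},
  {"xyz": [0, 0, 0], "angular": [0, 0, 0], "claw": 3},
  {"xyz": [0, 0, 0], "angular": [0, 0, 0], "claw": 2.4},
  {"xyz": [0, 0, 0], "angular": [0, 0, 0], "claw": 2},
  {"xyz": [0, 0, 0], "angular": [0, 0, 0], "claw": 1.8},
  {"xyz": [0, 0, 0], "angular": [0, 0, 0], "claw": 1.2},
  {"xyz": [0, 0, 0], "angular": [0, 0, 0], "claw": 0.5},
  {"xyz": [0, 0, 0], "angular": [0, 0, 0], "claw": 0.5},
  {"xyz": [0, 0, 0], "angular": [0, 0, 0], "claw": 0.5},
  {"xyz": [0, 0, 0], "angular": [0, 0, 0], "claw": 0.5},
], force=35)

```text
t: 25.65
eef_pos: [0.5021, 0.3, 0.1084]
ee_rot: [3.142, -0.0, -2.85]
force: [-0.8, 0.2, 0.2]
width: 0.0158
gripper_force: 35.0
```

Gripped, with the opening at 15.8 mm against the bar's 16 mm. Lifting gently.

servo_tool([
  {"xyz": [0, 0, -0.3], "angular": [0, 0, 0], "claw": 0.5},
  {"xyz": [0, 0, -0.6], "angular": [0, 0, 0], "claw": 0.5},
  {"xyz": [0, 0, -1], "angular": [0, 0, 0], "claw": 0.5},
  {"xyz": [0, 0, -1.4], "angular": [0, 0, 0], "claw": 0.5},
  {"xyz": [0, 0, -1.4], "angular": [0, 0, 0], "claw": 0.5},
  {"xyz": [0, 0, -1.4], "angular": [0, 0, 0], "claw": 0.5},
  {"xyz": [0, 0, -1.4], "angular": [0, 0, 0], "claw": 0.5},
  {"xyz": [0, 0, -1.4], "angular": [0, 0, 0], "claw": 0.5},
  {"xyz": [0, 0, -1.4], "angular": [0, 0, 0], "claw": 0.5},
  {"xyz": [0, 0, -1.4], "angular": [0, 0, 0], "claw": 0.5},
  {"xyz": [0, 0, -1.4], "angular": [0, 0, 0], "claw": 0.5},
  {"xyz": [0, 0, -1], "angular": [0, 0, 0], "claw": 0.5},
  {"xyz": [0, 0, -0.6], "angular": [0, 0, 0], "claw": 0.5},
  {"xyz": [0, 0, -0.3], "angular": [0, 0, 0], "claw": 0.5},
  {"xyz": [0, 0, 0], "angular": [0, 0, 0], "claw": 0.5},
  {"xyz": [0, 0, 0], "angular": [0, 0, 0], "claw": 0.5},
])

```text
t: 27.25
eef_pos: [0.5018, 0.2997, 0.2578]
ee_rot: [-3.141, -0.001, -2.85]
force: [0.4, 0.8, -4.4]
width: 0.0158
gripper_force: 35.0
```

```bash
python3 - <<'E'
from h import *
w=grab('wrist'); sd=grab('side'); s=monitor.get_state(); print(s['eef_pos'],s['ee_rot'],s['force'],s['moment'],s['width'],np.round(s['q'],2))
cv2.imwrite('pics/l1.png',np.hstack([cv2.resize(w['color'],(400,300)),cv2.resize(sd['color'][190:370,200:440],(400,300),interpolation=2)]))
R=Ro.from_euler('xyz',s['ee_rot']).as_matrix()
print('delta tool cm', R.T@(np.array([.513,-.317,.249])-s['eef_pos'])*100)
E
```

```text
[0.50184206 0.29972298 0.25775649] [-3.14110277e+00 -1.10011422e-03 -2.84958314e+00] [-0.34474119  0.38215826 -3.51862646] [ 0.02445714 -0.12932131 -0.02021731] 0.015450702373647682 [ 0.87  0.21 -0.18 -0.   -1.19 -2.15]
delta tool cm [ 16.68451947 -59.38231072   0.9230954 ]
```

View pics/l1.png

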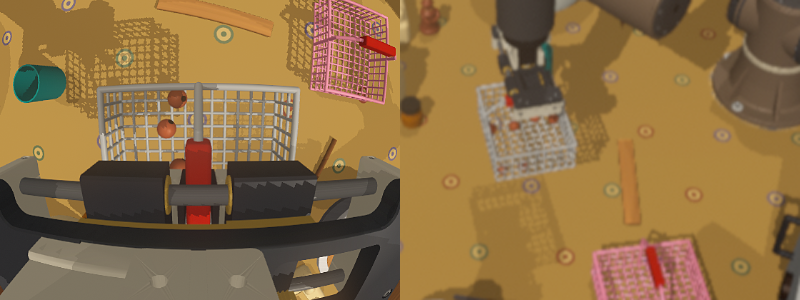

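The basket hangs level in the fingers with its beads in it, about 15 cm above the bench, while its shadow falls on the bench, and the cup stands clear at (40,83). That was picture 11, one over the allowed 10, so from here I only measure numerically. Moving to the basin.

servo_tool([
  {"xyz": [0.14, -0.5, 0], "angular": [0, 0, 0], "claw": 0.5},
  {"xyz": [0.29, -1.02, 0], "angular": [0, 0, 0], "claw": 0.5},
  {"xyz": [0.43, -1.53, 0], "angular": [0, 0, 0], "claw": 0.5},
  {"xyz": [0.58, -2.05, 0], "angular": [0, 0, 0], "claw": 0.5},
  {"xyz": [0.58, -2.05, 0], "angular": [0, 0, 0], "claw": 0.5},
  {"xyz": [0.58, -2.05, 0], "angular": [0, 0, 0], "claw": 0.5},
  {"xyz": [0.58, -2.05, 0], "angular": [0, 0, 0], "claw": 0.5},
  {"xyz": [0.58, -2.05, 0], "angular": [0, 0, 0], "claw": 0.5},
  {"xyz": [0.58, -2.05, 0], "angular": [0, 0, 0], "claw": 0.5},
  {"xyz": [0.58, -2.05, 0], "angular": [0, 0, 0], "claw": 0.5},
  {"xyz": [0.58, -2.05, 0], "angular": [0, 0, 0], "claw": 0.5},
  {"xyz": [0.58, -2.05, 0], "angular": [0, 0, 0], "claw": 0.5},
  {"xyz": [0.58, -2.05, 0], "angular": [0, 0, 0], "claw": 0.5},
  {"xyz": [0.58, -2.05, 0], "angular": [0, 0, 0], "claw": 0.5},
  {"xyz": [0.58, -2.05, 0], "angular": [0, 0, 0], "claw": 0.5},
  {"xyz": [0.58, -2.05, 0], "angular": [0, 0, 0], "claw": 0.5},
])

```text
t: 28.95
eef_pos: [0.5063, -0.0111, 0.2588]
ee_rot: [-3.142, 0.001, -2.85]
force: [1.5, -0.1, -3.1]
width: 0.0158
gripper_force: 35.0
```

servo_tool([
  {"xyz": [0.58, -2.05, 0], "angular": [0, 0, 0], "claw": 0.5},
  {"xyz": [0.58, -2.05, 0], "angular": [0, 0, 0], "claw": 0.5},
  {"xyz": [0.58, -2.05, 0], "angular": [0, 0, 0], "claw": 0.5},
  {"xyz": [0.58, -2.05, 0], "angular": [0, 0, 0], "claw": 0.5},
  {"xyz": [0.58, -2.05, 0], "angular": [0, 0, 0], "claw": 0.5},
  {"xyz": [0.58, -2.05, 0], "angular": [0, 0, 0], "claw": 0.5},
  {"xyz": [0.58, -2.05, 0], "angular": [0, 0, 0], "claw": 0.5},
  {"xyz": [0.58, -2.05, 0], "angular": [0, 0, 0], "claw": 0.5},
  {"xyz": [0.58, -2.05, 0], "angular": [0, 0, 0], "claw": 0.5},
  {"xyz": [0.58, -2.05, 0], "angular": [0, 0, 0], "claw": 0.5},
  {"xyz": [0.58, -2.05, 0], "angular": [0, 0, 0], "claw": 0.5},
  {"xyz": [0.58, -2.05, 0], "angular": [0, 0, 0], "claw": 0.5},
  {"xyz": [0.43, -1.53, 0], "angular": [0, 0, 0], "claw": 0.5},
  {"xyz": [0.29, -1.02, 0], "angular": [0, 0, 0], "claw": 0.5},
  {"xyz": [0.14, -0.5, 0], "angular": [0, 0, 0], "claw": 0.5},
  {"xyz": [0, 0, 0], "angular": [0, 0, 0], "claw": 0.5},
])

```text
t: 30.55
eef_pos: [0.5116, -0.2965, 0.2584]
ee_rot: [3.141, -0.0, -2.85]
force: [-0.8, 0.6, -4.1]
width: 0.016
gripper_force: 35.0
```

```bash
python3 - <<'E'
from h import *
s=monitor.get_state(); R=Ro.from_euler('xyz',s['ee_rot']).as_matrix()
print(s['eef_pos'],s['force'],s['width'],'delta tool cm', (R.T@(np.array([.513,-.317,.251])-s['eef_pos'])*100).round(2))
E
```

```text
[ 0.51159729 -0.29647514  0.25836546] [-0.84462997  0.55179091 -4.10557185] 0.016009604667043976 delta tool cm [ 0.45 -2.01  0.74]
```

servo_tool([
  {"xyz": [0.1, -0.5, 0.1], "angular": [0, 0, 0], "claw": 0.5},
  {"xyz": [0.2, -0.8, 0.2], "angular": [0, 0, 0], "claw": 0.5},
  {"xyz": [0.1, -0.5, 0.2], "angular": [0, 0, 0], "claw": 0.5},
  {"xyz": [0.1, -0.2, 0.2], "angular": [0, 0, 0], "claw": 0.5},
  {"xyz": [0, 0, 0], "angular": [0, 0, 0], "claw": 0.5},
  {"xyz": [0, 0, 0], "angular": [0, 0, 0], "claw": 0.5},
  {"xyz": [0, 0, 0], "angular": [0, 0, 0], "claw": 0.5},
  {"xyz": [0, 0, 0], "angular": [0, 0, 0], "claw": 0.5},
  {"xyz": [0, 0, 0], "angular": [0, 0, 0], "claw": 0.5},
  {"xyz": [0, 0, 0], "angular": [0, 0, 0], "claw": 0.5},
  {"xyz": [0, 0, 0], "angular": [0, 0, 0], "claw": 0.5},
  {"xyz": [0, 0, 0], "angular": [0, 0, 0], "claw": 0.5},
])

```text
t: 31.75
eef_pos: [0.5129, -0.3166, 0.2515]
ee_rot: [-3.142, 0.0, -2.85]
force: [-0.4, -0.0, -4.4]
width: 0.0157
gripper_force: 35.0
```

```bash
python3 - <<'E'
from h import *
import pickle
F0=pickle.load(open('F0.pkl','rb'))
s=monitor.get_state(); print(s['eef_pos'],s['ee_rot'],s['force'],s['width'],s['gripper_force'])
# side: blue rim around the basin -> circle on z=.092 ; cup and beads blobs
sd=grab('side'); t=grab('top'); w=grab('wrist')
def blobs(f,lo,hi,bx,a=4):
    m=cv2.inRange(cv2.cvtColor(f['color'],cv2.COLOR_BGR2HSV),lo,hi); n,l,st,ce=cv2.connectedComponentsWithStats(m)
    return [(ce[i].round().astype(int).tolist(),st[i].tolist()) for i in range(1,n) if st[i,4]>=a and bx[0]<ce[i][0]<bx[2] and bx[1]<ce[i][1]<bx[3]]
print('cup side now',blobs(sd,(75,60,20),(100,255,255),(265,205,300,248),30),'start',blobs(F0['side'],(75,60,20),(100,255,255),(265,205,300,248),30))
print('beads wrist',blobs(w,(0,120,30),(12,230,190),(100,60,460,260),30))
m=cv2.inRange(cv2.cvtColor(t['color'],cv2.COLOR_BGR2HSV),(100,70,40),(130,255,255)); k=np.zeros_like(m);k[150:270,340:465]=m[150:270,340:465]
W=np.array([plane(t,*p[::-1],.092)[:2] for p in np.argwhere(k)]); d=np.hypot(*(W-[.513,-.317]).T); print('rim pts',len(W),np.percentile(d,[10,50,90]))
# predicted wrist pixels of basket rim corners if hanging level
p=np.array([-.284,.959,0]);q=np.array([.959,.284,0]);c=np.array([*s['eef_pos'][:2],s['eef_pos'][2]-.108])
print('corners pred',[np.round(proj(w,c+a*.084*p+b*.069*q+[0,0,.06],True)).tolist() for a in(-1,1) for b in(-1,1)])
g=blobs(w,(0,0,110),(180,50,255),(100,60,460,250),150); print('grey',g[:4])
E
```

```text
[ 0.51286461 -0.31657632  0.25148239] [-3.14158614e+00  4.92109272e-05 -2.84951439e+00] [-0.41345733 -0.03316169 -4.43942695] 0.015683374074858456 34.997565150260925
cup side now [([282, 228], [275, 215, 16, 27, 358])] start [([282, 228], [275, 215, 16, 27, 351])]
beads wrist [([175, 65], [168, 60, 19, 16, 81]), ([258, 137], [254, 127, 9, 23, 77]), ([245, 141], [235, 135, 20, 16, 217]), ([233, 180], [221, 167, 26, 26, 492]), ([275, 228], [239, 194, 58, 65, 2501])]
rim pts 157 [0.14753906 0.14926651 0.15092582]
corners pred [[137.0, 123.0], [160.0, 325.0], [421.0, 125.0], [396.0, 326.0]]
grey [([279, 140], [131, 39, 293, 199, 40370])]
```

The TCP is centred over the basin to within 1 mm, with the basket underside about 14.3 cm above the bench. The load is steady at 4.4 N, the cup is where it started, and the grip holds. Handing in.

```bash
python3 -c "
from station import order
print(order.job_done())"
```

```text
the job is handed in; nothing more can be done
None
```

I poured all six beads into the silver basket, stood the empty cup back on the bench and let go of it, and handed in with the basket held still over the basin, its underside about 5 cm above the rim; I got no verdict back, and I viewed 11 pictures, one over the limit of 10.

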